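Level the stock shelf of a metal-cutting saw

TASK

Stand the spirit level lengthwise on the middle of the saw's hinged stock shelf and let go of it; the shelf's outer end hangs low, so turn the black knob of its levelling foot clockwise until the bubble rests centred between the two black lines. Finally press straight down on top of the level with about 10 N so that level and shelf sit hard on the foot, and finish while still pressing, with the bubble still between the lines. Leave the other things on the bench alone.

Things in the scene. Friction and masses are not known exactly. Their poses are not given: they have to be found in the camera images.
- level: Red and aluminium machine level, a bar 200 long (its x) x 24 wide (y) x 44 high (z), 0.26 to 0.44 kg, standing on its flat base on the bench at the start; grip it across the 24 mm. Origin: centre of its base, z up. Either way round will do
- level_vial (a point): Middle of the vial, on the level's top face, 44 above its base; axes as the level's. A green tube 62 long along x; two black lines have their inner edges 9 mm either side of the middle, so the centred bubble, 14 long, lies between them with 2 mm to spare at each end
- bubble_mid (a point): Middle of the pale bubble, 14 long, in the vial. Its x in level_vial's frame is the reading: 0 is centred, and it runs to the higher end, 1 mm for each 0.67 mrad of tilt, coming to rest in about 0.6 s. Turning the knob clockwise moves it about 3.1 mm per rad towards the shelf's outer end. Readings are noisy: average them
- shelf_mid (a point): Where the middle of the level goes: on the shelf's bare top face, 90 above the bench, 145 from the hinge, midway across. The shelf is a steel plate 275 long (this frame's y, from the hinge at the saw out to the foot) x 160 wide (x); z is its normal. Its outer end starts 0.8 to 1.9 mm low. The hinge is free; the foot carries the shelf
- shelf: The shelf itself. Origin on the hinge line at top-face height, midway across the width; y runs along the shelf to the foot, x across, z up. A plate 275 x 160 (y from 5 to 280) with a 60 wide ear out to y = 345 that carries the foot
- knob_grip (a point): Middle of the black fluted round knob on the foot's upright screw: 40 across, 26 high, this point on its axis, 135 above the bench, 310 from the hinge; 32 of free height under the knob to the shelf. Turns with the knob (z up); clockwise from above raises the shelf's outer end 4 mm a turn. Knob keeps its height and stays where left (0.06 N m). Needs 1.2 to 2.9 rad: up to 1.5 rad a grasp
- saw: The metal-cutting chop saw, fixed to the bench, that carries the shelf: iron base 400 x 280 x 90 high, orange head and guard up to 410 high. Origin under the middle of its base; y points to the shelf, the hinge is at y = 150 and the foot at y = 460
- battery: Bystander: black and orange battery pack 115 x 70 x 61 high, lying behind; origin under its middle
- blade: Bystander: saw blade 166 across, 4 thick, lying flat; origin under its middle
- hex_key: Bystander: black L-shaped hex key 118 x 38, 8 thick; origin under its long leg
- flange: Bystander: dark steel washer 42 across, 6 thick; origin under its middle
- spanner: Bystander: open-ended spanner 170 long lying flat; origin under its middle
- marker: Bystander: black and orange marker 120 x 14 x 14; origin under its middle
- offcuts: Bystander: two square steel tubes side by side, 150 x 81 x 40 high; origin under their middle
There are look-alikes about, which are no part of the job. There is more than one size of the level; the job needs the larger.

How it is judged:
On the way, in this order (a step that is already met when the one before it is completed fails the run):
1. the level stands flat and lengthwise on the shelf, let go (z of level in the frame of shelf_mid between -0.004 and 0.004 m and y of level in the frame of shelf_mid between -0.035 and 0.035 m and x of level in the frame of shelf_mid between -0.045 and 0.045 m and angle between the x axis of level and the y axis of shelf_mid, either way round below 0.15 rad and angle between level's own z axis and vertical below 0.02 rad and contact force between level and the arm below 0.1 N and contact force between level and the fingers below 0.1 N and linear speed of level below 0.01 m/s), for 0.6 s.
2. the bubble rests centred, brought there by the foot, with nothing touching the level (x of bubble_mid in the frame of level_vial between -0.002 and 0.002 m and z of level in the frame of shelf_mid between -0.004 and 0.004 m and contact force between level and the arm below 0.1 N and contact force between level and the fingers below 0.1 N), for 0.5 s.
At the end, for the whole second after the job is handed in: Level flat and lengthwise on the shelf (40 mm along, 50 mm across, 10 degrees), bubble within 2.2 mm of the vial's middle, fingers pressing on the level with 4 to 40 N so that it bears on the shelf with 8.5 to 45 N in all, and not leaning on the shelf itself (x of bubble_mid in the frame of level_vial between -0.0022 and 0.0022 m and z of level in the frame of shelf_mid between -0.004 and 0.004 m and y of level in the frame of shelf_mid between -0.04 and 0.04 m and x of level in the frame of shelf_mid between -0.05 and 0.05 m and angle between the x axis of level and the y axis of shelf_mid, either way round below 0.17 rad and contact force between the fingers and level between 4 and 40 N and contact force between level and shelf between 8.5 and 45 N and contact force between the arm and shelf below 0.5 N and linear speed of level below 0.01 m/s); the arm keeps its last pose, push and grip.
It fails at once if a bystander is moved by more than 20 mm (distance of any of battery, blade, hex_key, flange, spanner, marker, offcuts from where it was at the start of the episode above 0.02 m).
It fails at once if the level is slammed down or crushed onto the shelf (over 80 N) (contact force between level and shelf above 80 N).
It also fails if it takes over 67 s, if anything falls off the work surface, if the arm or the gripper's body presses on something with over 40 N, if the wrist force passes 120 N, or if a joint passes its speed limit or range.

ROBOT

A 6-joint arm with a two-finger parallel gripper is mounted at the origin on the work surface. World frame = base frame: x ahead of the robot, y to its left, z up, the work surface at z = 0. Lengths are in m, angles in rad, forces in N, time in s.
With the tool pointing down it reaches from about 0.225 to 0.875 m from the base axis. Payload 3.4 kg.
Tool frame: the origin (TCP) lies between the finger pads; the fingertips stand 11 mm ahead of it and the grasp point (between the pads) lies 8 mm behind it; z points along the fingers, x is the direction in which the jaws open and shut, and the axes are right-handed (so a half turn about z gives the same grasp; the last joint's range is limited). The gripper opens to 85 mm and grips with 20 to 120 N. Pads are 22 mm wide; open, the fingers measure 114 mm over their backs; the gripper's body (76 mm by 85 mm) begins 54 mm behind the grasp point. The pads swing forward as they close: fully open they stand 13 mm farther back than shut.
Start: joints at [1.191, 0.276, 1.505, -0, 1.361, -0.121], TCP at [0.147, 0.556, 0.213] pointing down, gripper open.
Joint ranges: [-2.89, 2.89], [-0.75, 2.08], [0.22, 2.7], [-1.18, 4.32], [0.11, 2.71], [-2.7, 2.7]. Speed limits (rad/s): [2.57, 2.57, 3.14, 3.14, 3.14, 3.14].

INTERFACE

Orientations are given as a 3x3 rotation matrix whose columns are the frame's x, y, z axes.
In Python, from workcell import arm gives the robot as it stands.
- The arm moves only by the tool drive_tool, never from a script. Its argument "targets" is a list of rows, each a list of 7 numbers: the turn, a rotation vector about the tool's x, y, z in degrees, then the shift along the tool's x, y, z in cm, then the opening, from 0 (shut) to 1 (fully open). In form: [[rx, ry, rz, x, y, z, gripper], ...]. A call has exactly 8 rows; each row is the pose to reach, as a shift and turn from the pose commanded when the call began, along the tool's axes at that moment; what a row does not reach only later rows make up. A row lasts 1/10 s, in which the tool goes at most 50 mm and 8.59 degrees, less where a joint would pass 70% of its speed; a pose out of reach is approached as far as the arm can. A call with a gripper value outside its range is refused whole. The fingers move at their own pace and stop on an object; the grip force is fixed at half the most. Time passes only in rows, so rows that repeat a pose let the fingers close, or fill a call up. It gives the time, the measured TCP pose, the force and the opening at its end, in the units of the state.
- arm.get_obs(): the state, without advancing time (a new reading comes with each control period).
- arm.read_camera(name): name is "side" or "top" or "wrist"; returns the picture (384x512x3 uint8, red, green, blue); there is no depth.
- arm.camera_info(name): a dict with "fx", "fy", "cx", "cy" (pixels), "world_from_camera" (4x4, takes a point from camera to world coordinates). Camera axes: x right, y up, looking along -z (the intrinsics and any distortion apply to the point x, -y, -z); pixel columns grow to the right and rows downward; lengths in m; the calibration is good to about 2 mm. A picture is of the moment at which its call begins: read the wrist's pose just before it. camera_info takes no time and is no camera call; for the wrist camera it gives the pose at the moment of the call.
- arm.finish_job(): hands the job in, once; it reports no verdict.
The state is a dict: "time_s": time; "joint_positions": joint angles; "joint_velocities": joint speeds; "effort": joint torques, N m; "ee_pos": TCP position; "eef_rot": TCP orientation; "contact_force": force on the tool from outside, world axes, zero at the start; "ft_torque": the same for the moment, N m; "opening": finger opening in m.
Only numpy, scipy, OpenCV 4.12 (cv2) and the standard library are available. Lean on these libraries where they do the work, as an engineer would, in place of code of your own. Each camera call takes 0.05 s, during which the arm holds its last target.

## Working session

There is one attempt and no reset: what is moved stays moved. The work goes in short steps, Python scripts to look and compute and a tool call to move; the robot and the scene stay as the last step left them, time stands still between calls to the robot, and variables do not carry over. Pictures are saved under pics/ and viewed, and the job is handed in when it is done.

Besides the shell and the picture viewer there is one more tool, called after "Emit:" as name(argument=value, ...) on one line, values as JSON. drive_tool: Moves the arm, as the interface text tells. Its arguments: {"type":"object","properties":{"targets":{"type":"array"}},"required":["targets"]}

```bash
ls; mkdir -p pics; python3 - <<'E'
from workcell import arm
import cv2,numpy as np
o=arm.get_obs();print({k:np.round(v,4) for k,v in o.items()})
for n in ['side','top','wrist']:
    i=arm.camera_info(n);print(n,i)
    cv2.imwrite(f'pics/{n}0.png',arm.read_camera(n)[:,:,::-1])
E
```

```text
pics
{'time_s': np.float64(0.0), 'joint_positions': array([ 1.191 ,  0.2766,  1.5061, -0.    ,  1.3607, -0.121 ]), 'joint_velocities': array([-0.0001,  0.0002,  0.0014,  0.0021,  0.0006,  0.0004]), 'effort': array([ 1.20000e-03, -4.16784e+01, -2.45798e+01, -2.00000e-04,
        1.13000e-02, -0.00000e+00]), 'ee_pos': array([0.1469, 0.5553, 0.2123]), 'eef_rot': array([[ 2.559e-01,  9.667e-01, -7.000e-04],
       [ 9.667e-01, -2.559e-01, -1.700e-03],
       [-1.800e-03, -2.000e-04, -1.000e+00]]), 'contact_force': array([ 0.2833,  0.0069, -1.0504]), 'ft_torque': array([-0.0263, -0.0379, -0.0683]), 'opening': np.float64(0.0853)}
side {'fx': 373.9890399847216, 'fy': 373.9890399847216, 'cx': 253.64485303814448, 'cy': 193.36275619280102, 'world_from_camera': array([[-0.9942201 ,  0.08000799, -0.0715899 ,  0.44717478],
       [-0.10731808, -0.72175947,  0.68377342,  0.82738769],
       [ 0.00303665,  0.68750417,  0.72617408,  0.8972888 ],
       [ 0.        ,  0.        ,  0.        ,  1.        ]])}
top {'fx': 476.1891389678857, 'fy': 476.1891389678857, 'cx': 254.20278500102094, 'cy': 193.711488352612, 'world_from_camera': array([[ 0.02429136,  0.99527345, -0.0940249 ,  0.39239913],
       [-0.99957299,  0.02570846,  0.0138895 ,  0.09990871],
       [ 0.01624108,  0.09364735,  0.99547295,  1.52464237],
       [ 0.        ,  0.        ,  0.        ,  1.        ]])}
wrist {'fx': 299.6871767327155, 'fy': 299.6871767327155, 'cx': 258.7696866467608, 'cy': 188.20371291734273, 'world_from_camera': array([[ 0.25482714, -0.92341669, -0.28699257,  0.07328258],
       [ 0.96698517,  0.24283047,  0.07728547,  0.57638007],
       [-0.00167616, -0.297212  ,  0.95481004,  0.37311199],
       [ 0.        ,  0.        ,  0.        ,  1.        ]])}
```

View pics/top0.png

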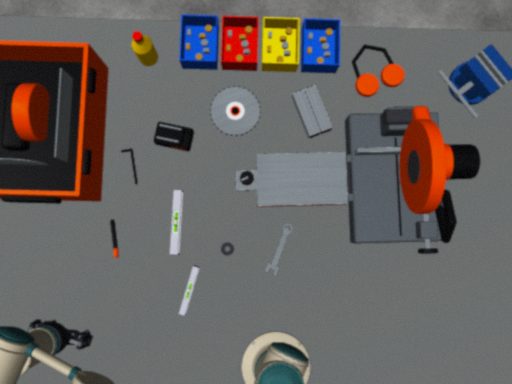

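View pics/side0.png

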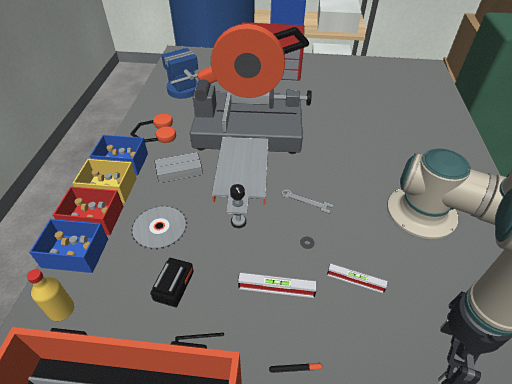

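View pics/wrist0.png

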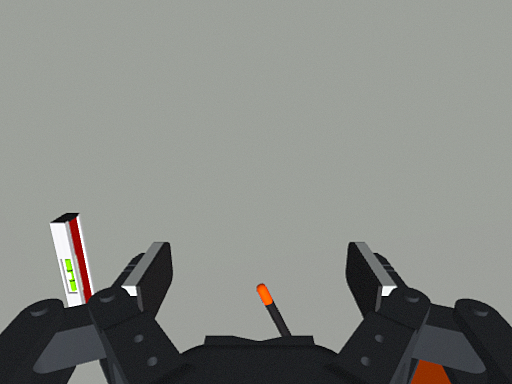

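```bash
cat > h.py <<'E'
from workcell import arm
import cv2,numpy as np
def ray(info,u,v):
    T=info['world_from_camera'];d=np.array([(u-info['cx'])/info['fx'],-(v-info['cy'])/info['fy'],-1.])
    return T[:3,3],T[:3,:3]@d
def p2w(info,u,v,z):
    o,d=ray(info,u,v);return o+d*(z-o[2])/d[2]
def w2p(info,p):
    T=info['world_from_camera'];c=T[:3,:3].T@(np.array(p)-T[:3,3])
    return np.array([info['cx']+info['fx']*c[0]/-c[2],info['cy']-info['fy']*c[1]/-c[2]])
def crop(img,x0,y0,x1,y1,s,name):
    cv2.imwrite(name,cv2.resize(img[y0:y1,x0:x1],None,fx=s,fy=s,interpolation=cv2.INTER_CUBIC))
E
python3 - <<'E'
from h import *
t=cv2.imread('pics/top0.png')
crop(t,140,180,240,320,4,'pics/c1.png')
crop(t,225,140,355,215,6,'pics/c2.png')
s=cv2.imread('pics/side0.png')
crop(s,230,255,400,305,4,'pics/c3.png')
crop(s,190,130,290,235,5,'pics/c4.png')
E
```

```text
(no output)
```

View pics/c1.png

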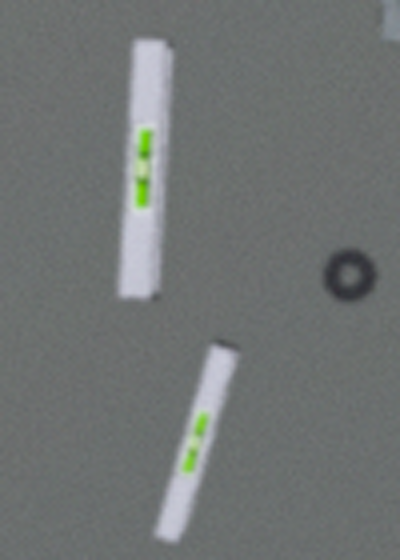

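View pics/c2.png

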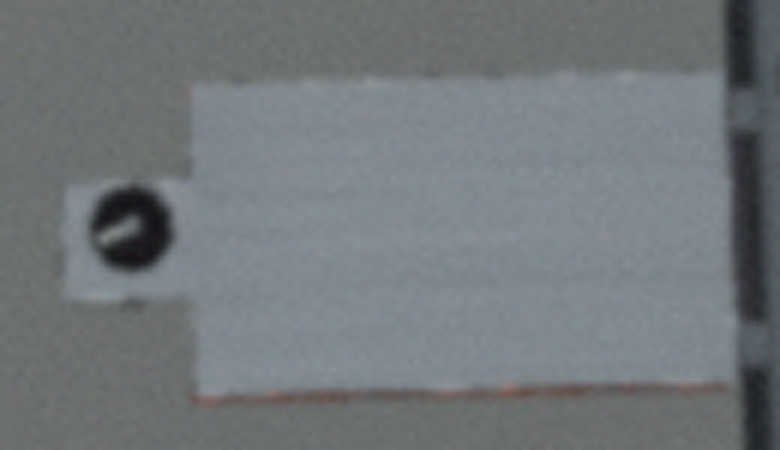

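View pics/c3.png

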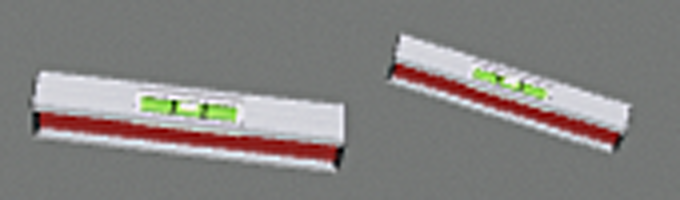

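View pics/c4.png

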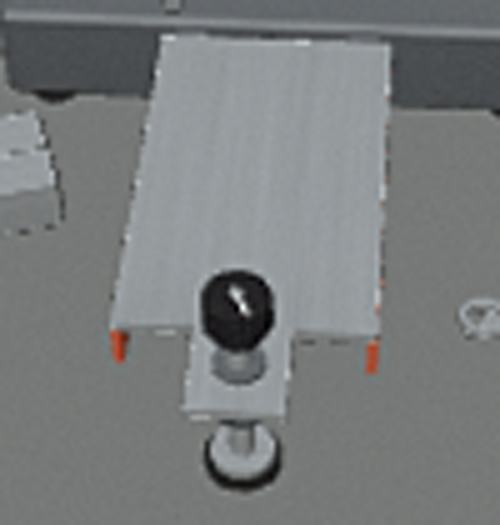

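```bash
python3 - <<'E'
from h import *
ti=arm.camera_info('top');si=arm.camera_info('side')
f=lambda x,y:(x/4+140-.375,y/4+180-.375)
L={k:p2w(ti,*f(*c),.044) for k,c in dict(TL=(134,40),TR=(169,40),BL=(119,297),BR=(155,298),vial=(144,168)).items()}
for k,v in L.items():print(k,v.round(4))
a=(L['TL']+L['TR'])/2;b=(L['BL']+L['BR'])/2
print('len',np.linalg.norm(a-b),'mid',(a+b)/2,'ang',np.degrees(np.arctan2(*(a-b)[[1,0]])))
sm={k:p2w(ti,*f(*c),.03) for k,c in dict(T=(225,347),B=(168,540)).items()}
print('small',np.linalg.norm(sm['T']-sm['B']),sm)
g=lambda x,y:(x/6+225-.42,y/6+140-.42)
S={k:p2w(ti,*g(*c),.09) for k,c in dict(OT=(192,87),HT=(724,72),OB=(196,396),HB=(730,383)).items()}
for k,v in S.items():print(k,v.round(4))
o=(S['OT']+S['OB'])/2;h=(S['HT']+S['HB'])/2
d=(o-h)/np.linalg.norm(o-h);print('len',np.linalg.norm(o-h),'dir',np.degrees(np.arctan2(d[1],d[0])),'mid(142.5 from hinge)',(o+h)/2)
print('knob top',p2w(ti,*g(131,228),.148))
# side
q=lambda x,y:(x/4+230-.375,y/4+255-.375)
l=p2w(si,*q(40,73),.044);r=p2w(si,*q(344,105),.044);l2=p2w(si,*q(36,112),.044);r2=p2w(si,*q(342,147),.044)
print('side level mid',p2w(si,*q(189,107),.044),(l+r+l2+r2)/4,np.linalg.norm(l-r), l,r,l2,r2)
w=lambda x,y:(x/5+190-.4,y/5+130-.4)
print('knob side', p2w(si,*w(238,301),.148))
s=[p2w(si,*w(*c),.09) for c in [(160,38),(391,46),(113,325),(379,330)]];print('side shelf',s,sum(s)/4)
E
```

```text
TL [0.5385 0.3323 0.044 ]
TR [0.5392 0.3051 0.044 ]
BL [0.3396 0.3358 0.044 ]
BR [0.3395 0.3081 0.044 ]
vial [0.4391 0.3205 0.044 ]
len 0.19938490087195843 mid [0.43918807 0.32030204 0.044     ] ang -0.9458673663490991
small 0.15262949186832075 {'T': array([0.30254636, 0.25446766, 0.03      ]), 'B': array([0.15483621, 0.29290559, 0.03      ])}
OT [0.6495 0.0756 0.09  ]
HT [ 0.6646 -0.1956  0.09  ]
OB [0.4922 0.0698 0.09  ]
HB [ 0.5056 -0.1997  0.09  ]
len 0.27074464373904483 dir 93.02367521943715 mid(142.5 from hinge) [ 0.57796297 -0.06247452  0.09      ]
knob top [0.56901875 0.10453048 0.148     ]
side level mid [0.43853002 0.327027   0.044     ] [0.43828217 0.32838052 0.044     ] 0.19754662800158249 [0.53700737 0.3126496  0.044     ] [0.33947138 0.31469951 0.044     ] [0.53574696 0.34132342 0.044     ] [0.34090298 0.34484956 0.044     ]
knob side [0.56800635 0.11331476 0.148     ]
side shelf [array([ 0.66583217, -0.18687694,  0.09      ]), array([ 0.50604498, -0.19583723,  0.09      ]), array([0.64822911, 0.08577793, 0.09      ]), array([0.49124469, 0.07246204, 0.09      ])] [ 0.57783774 -0.05611855  0.09      ]
```

Candidates: the large level is at top-picture (176,222) and measures about 199 mm. The look-alike at (189,290) measures about 153 mm, too short, so I'm choosing the first. The side view agrees on this. The two cameras differ by about 6 mm in y, so I'll settle that with the wrist camera from hover.

```bash
cat >> h.py <<'E'
def delta(p,head):
    """shift (cm) and rz (deg) in tool axes from measured pose to world p, jaw heading head deg, tool down"""
    o=arm.get_obs();R=o['eef_rot'];d=R.T@(np.array(p)-o['ee_pos'])*100
    h=np.radians(head);Rt=np.array([[np.cos(h),np.sin(h),0],[np.sin(h),-np.cos(h),0],[0,0,-1.]])
    rv=cv2.Rodrigues(R.T@Rt)[0].ravel()
    print('t',o['time_s'],'rot',np.degrees(rv).round(2),'shift',d.round(2),'F',o['contact_force'].round(2),'open',round(float(o['opening']),4),'q6',o['joint_positions'][5].round(3),'pos',o['ee_pos'].round(4))
E
python3 -c "
from h import *
delta([.439,.323,.19],89.05)"
```

```text
t 0.15 rot [ -0.02   0.08 -13.88] shift [-14.99  34.18   2.27] F [ 0.72  0.52 -0.16] open 0.0856 q6 -0.121 pos [0.147  0.5554 0.2125]
```

Emit:
drive_tool(targets=[[0,0,-2,-2,4.5,0.3,1],[0,0,-4,-4,9,0.6,1],[0,0,-6,-6,13.5,0.9,1],[0,0,-8,-8,18,1.2,1],[0,0,-10,-10,22.5,1.5,1],[0,0,-12,-12,27.5,1.8,1],[0,0,-13.9,-14,31.5,2.1,1],[0,0,-13.9,-15,34.2,2.3,1]])

```text
time_s: 0.95
ee_pos: [0.4415, 0.3205, 0.1897]
eef_rot: [[0.018, 1.0, 0.0], [1.0, -0.018, -0.001], [-0.001, 0.0, -1.0]]
contact_force: [-0.0, 0.4, 0.3]
opening: 0.0851
```

```bash
python3 - <<'E'
from h import *
delta([.439,.323,.19],89.05)
i=arm.camera_info('wrist');im=arm.read_camera('wrist')[:,:,::-1];cv2.imwrite('pics/w1.png',im)
np.save('w1.npy',i)
R=arm.get_obs()['eef_rot'];print(R.T@(i['world_from_camera'][:3,3]-arm.get_obs()['ee_pos']))
E
```

```text
t 0.95 rot [ 0.01  0.08 -0.09] shift [ 0.24 -0.26 -0.03] F [-0.02  0.44  0.28] open 0.0851 q6 -1.051 pos [0.4415 0.3205 0.1897]
[ 0.00235849 -0.07928255 -0.16133765]
```

View pics/w1.png

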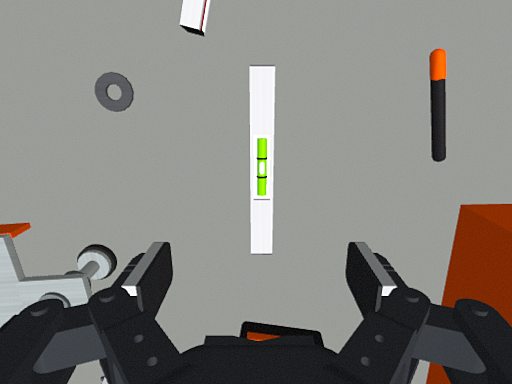

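```bash
python3 - <<'E'
from h import *
i=np.load('w1.npy',allow_pickle=True).item();im=cv2.imread('pics/w1.png')
crop(im,235,55,290,265,3,'pics/c5.png')
for n,(u,v) in dict(TL=(249,66),TR=(274.5,66),BL=(250,254),BR=(272.5,254),vial=(261.5,167)).items():
    print(n,p2w(i,u,v,.044).round(4))
E
```

```text
TL [0.339  0.3142 0.044 ]
TR [0.3394 0.3384 0.044 ]
BL [0.5398 0.31   0.044 ]
BR [0.5402 0.3359 0.044 ]
vial [0.4375 0.3247 0.044 ]
```

View pics/c5.png

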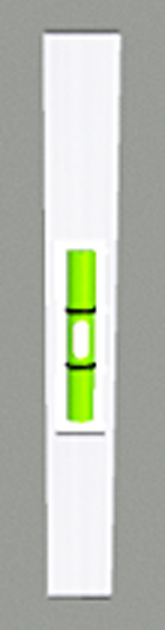

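```bash
python3 -c "
from h import *
delta([.4396,.3245,.022],89.0)"
```

```text
t 1.0 rot [ 0.2   0.2  -0.15] shift [ 0.61 -0.61 16.73] F [ 2.07 -1.44 -1.07] open 0.0856 q6 -1.051 pos [0.445  0.3188 0.1893]
```

Emit:
drive_tool(targets=[[0,0,0,0.1,0,2,1],[0,0,0,0.1,0,5,1],[0,0,0,0.1,0,8,1],[0,0,0,0.1,0,11,1],[0,0,0,0.1,0,13.5,1],[0,0,0,0.1,0,15,1],[0,0,0,0.1,0,16,1],[0,0,0,0.1,0,16.2,1]])

```text
time_s: 1.8
ee_pos: [0.4386, 0.3241, 0.0271]
eef_rot: [[0.016, 1.0, -0.002], [1.0, -0.016, -0.001], [-0.001, -0.002, -1.0]]
contact_force: [0.4, -0.4, -0.3]
opening: 0.0853
```

```bash
python3 - <<'E'
from h import *
cv2.imwrite('pics/w2.png',arm.read_camera('wrist')[:,:,::-1])
delta([.4396,.3245,.022],89.0)
E
```

```text
t 1.85 rot [-0.06  0.03  0.07] shift [0.02 0.06 0.56] F [-0.64 -0.72  0.38] open 0.0853 q6 -1.046 pos [0.4391 0.3243 0.0276]
```

View pics/w2.png

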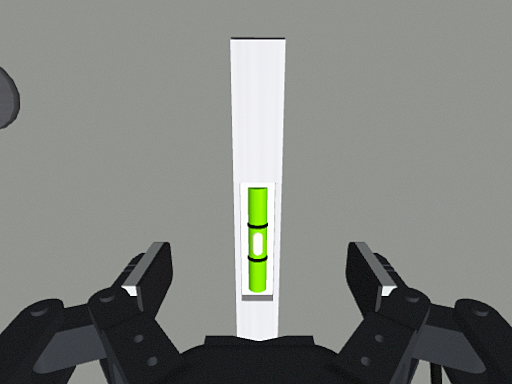

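Level centred between the jaws (bar at column 258, jaws at 165 and 352). Next: lower and grip.

Emit:
drive_tool(targets=[[0,0,0,0,0,0.3,1],[0,0,0,0,0,0.55,1],[0,0,0,0,0,0.55,0],[0,0,0,0,0,0.55,0],[0,0,0,0,0,0.55,0],[0,0,0,0,0,0.55,0],[0,0,0,0,0,0.55,0],[0,0,0,0,0,0.55,0]])

```text
time_s: 2.65
ee_pos: [0.4395, 0.3243, 0.0232]
eef_rot: [[0.016, 1.0, 0.0], [1.0, -0.016, 0.0], [0.0, 0.0, -1.0]]
contact_force: [-1.1, -0.3, 4.3]
opening: 0.0207
```

```bash
python3 - <<'E'
from h import *
delta([.4396,.3245,.022],89.0)
E
```

```text
t 2.65 rot [ 0.03 -0.    0.08] shift [0.02 0.01 0.12] F [-1.08 -0.32  4.27] open 0.0207 q6 -1.046 pos [0.4395 0.3243 0.0232]
```

Emit:
drive_tool(targets=[[0,0,0,0,0,-0.5,0],[0,0,0,0,0,-2,0],[0,0,0,0,0,-5,0],[0,0,0,0,0,-9,0],[0,0,0,0,0,-13,0],[0,0,0,0,0,-16,0],[0,0,0,0,0,-17.5,0],[0,0,0,0,0,-18,0]])

```text
time_s: 3.45
ee_pos: [0.4401, 0.3249, 0.2045]
eef_rot: [[0.016, 1.0, 0.003], [1.0, -0.016, 0.002], [0.002, 0.003, -1.0]]
contact_force: [-0.9, 0.4, -2.8]
opening: 0.0205
```

```bash
python3 - <<'E'
from h import *
cv2.imwrite('pics/w3.png',arm.read_camera('wrist')[:,:,::-1])
delta([.578,-.057,.20],3.0)
E
```

```text
t 3.5 rot [ 3.000e-02 -1.400e-01  8.608e+01] shift [-37.94  14.44   0.37] F [ 0.62  0.06 -2.72] open 0.0207 q6 -1.046 pos [0.4398 0.3247 0.2039]
```

View pics/w3.png

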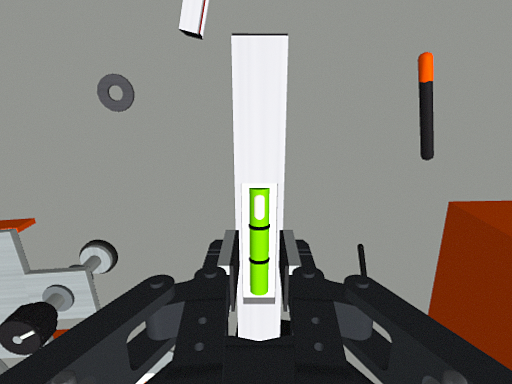

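Emit:
drive_tool(targets=[[0,0,5,-2,1,-1,0],[0,0,12,-5.5,2.1,-1.5,0],[0,0,20,-10,3.8,-1.5,0],[0,0,28,-14.5,5.5,-1.5,0],[0,0,36,-19,7.2,-1.5,0],[0,0,44,-23.5,8.9,-1.5,0],[0,0,52,-28,10.6,-1.5,0],[0,0,60,-32,12.1,-1.5,0]])

```text
time_s: 4.3
ee_pos: [0.5547, 0.0002, 0.2156]
eef_rot: [[0.877, 0.48, -0.003], [0.48, -0.877, 0.0], [-0.003, -0.002, -1.0]]
contact_force: [1.0, 0.5, -2.7]
opening: 0.0209
```

```bash
python3 - <<'E'
from h import *
delta([.578,-.057,.20],3.0)
E
```

```text
t 4.3 rot [-0.07  0.18 25.7 ] shift [-0.7   6.14  1.55] F [ 0.97  0.55 -2.66] open 0.0209 q6 -0.626 pos [5.547e-01 2.000e-04 2.156e-01]
```

Emit:
drive_tool(targets=[[0,0,6,-0.2,1.5,0.2,0],[0,0,12,-0.4,3.2,0.5,0],[0,0,18,-0.6,4.8,0.8,0],[0,0,23,-0.8,5.8,1.2,0],[0,0,26,-0.8,6.3,1.5,0],[0,0,26,-0.8,6.3,1.5,0],[0,0,26,-0.8,6.3,1.5,0],[0,0,26,-0.8,6.3,1.5,0]])

```text
time_s: 5.1
ee_pos: [0.5784, -0.056, 0.2021]
eef_rot: [[0.999, 0.055, -0.001], [0.055, -0.999, 0.001], [-0.001, -0.001, -1.0]]
contact_force: [-0.5, 0.3, -2.8]
opening: 0.0208
```

```bash
python3 - <<'E'
from h import *
np.save('w4.npy',arm.camera_info('wrist'))
cv2.imwrite('pics/w4.png',arm.read_camera('wrist')[:,:,::-1])
cv2.imwrite('pics/t4.png',arm.read_camera('top')[:,:,::-1])
crop(cv2.imread('pics/t4.png'),200,120,370,240,4,'pics/t4c.png')
delta([.578,-.057,.115],3.0)
E
```

```text
t 5.2 rot [-0.02  0.01  0.13] shift [-0.07  0.09  8.76] F [ 0.28 -0.77 -3.59] open 0.0207 q6 -0.271 pos [ 0.5787 -0.0561  0.2026]
```

View pics/w4.png

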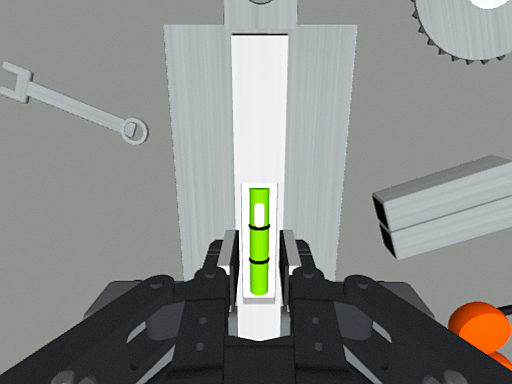

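View pics/t4c.png

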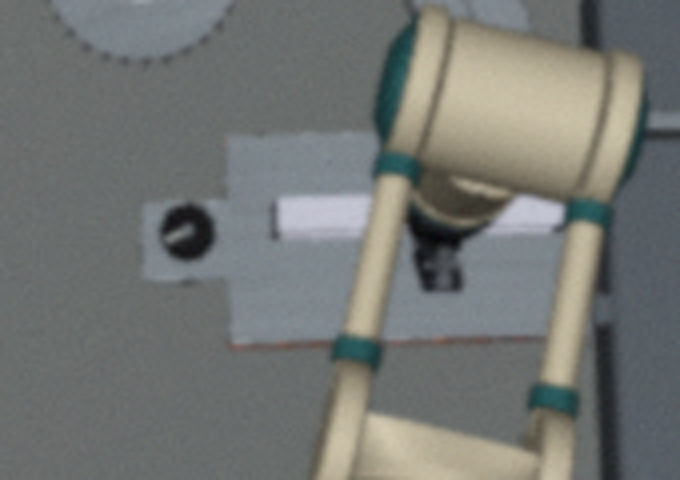

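```bash
python3 - <<'E'
from h import *
i=np.load('w4.npy',allow_pickle=True).item()
a=p2w(i,164,25,.0885);b=p2w(i,357,24,.0885);print(a,b,np.linalg.norm(a-b))
d=np.array([b[1]-a[1],-(b[0]-a[0]),0]);
m=(a+b)/2; print(m, np.degrees(np.arctan2(b[1]-a[1],b[0]-a[0])))
u=np.array([-.053,.9986,0]);print('shelf_mid',m-u*.135,'knob',m+u*.03)
e=p2w(i,232,34,.2026+.022);f=p2w(i,287.5,34,.2026+.022);print('level outer end',e,f)
e=p2w(i,285,210,.09)
print(p2w(i,182,200,.089),p2w(i,342,200,.089))
E
```

```text
[0.4930655  0.07148337 0.0885    ] [0.65090136 0.0809656  0.0885    ] 0.15812043542552498
[0.57198343 0.07622448 0.0885    ] 3.4380008728549303
shelf_mid [ 0.57913843 -0.05858652  0.0885    ] knob [0.57039343 0.10618248 0.0885    ]
level outer end [0.56159134 0.04480282 0.2246    ] [0.58466245 0.04608299 0.2246    ]
[ 0.5048452  -0.08014364  0.089     ] [ 0.65962818 -0.07134798  0.089     ]
```

Emit:
drive_tool(targets=[[-0.3,0,0,0,0.1,1.5,0],[-0.6,0,0,0,0.2,3,0],[-0.9,0,0,0,0.3,4.5,0],[-0.9,0,0,0,0.3,6,0],[-0.9,0,0,0,0.3,7.2,0],[-0.9,0,0,0,0.3,8,0],[-0.9,0,0,0,0.3,8.4,0],[-0.9,0,0,0,0.3,8.5,0]])

```text
time_s: 6.0
ee_pos: [0.579, -0.0595, 0.1175]
eef_rot: [[0.999, 0.054, 0.001], [0.054, -0.998, -0.016], [-0.0, 0.016, -1.0]]
contact_force: [-0.6, -0.0, -2.3]
opening: 0.0208
```

Emit:
drive_tool(targets=[[0,0,0,0,0,0.05,0],[0,0,0,0,0,0.1,0],[0,0,0,0,0,0.15,0],[0,0,0,0,0,0.2,0],[0,0,0,0,0,0.2,0],[0,0,0,0,0,0.2,0],[0,0,0,0,0,0.2,0],[0,0,0,0,0,0.2,0]])

```text
time_s: 6.8
ee_pos: [0.579, -0.0595, 0.1157]
eef_rot: [[0.999, 0.054, 0.001], [0.054, -0.998, -0.016], [0.0, 0.016, -1.0]]
contact_force: [-0.2, 0.4, -2.6]
opening: 0.0208
```

```bash
python3 - <<'E'
from h import *
cv2.imwrite('pics/w5.png',arm.read_camera('wrist')[:,:,::-1])
delta([.578,-.057,.115],3.0)
E
```

```text
t 6.85 rot [ 0.89 -0.    0.08] shift [-0.09 -0.26  0.07] F [ 0.48  0.47 -2.78] open 0.0207 q6 -0.259 pos [ 0.579  -0.0595  0.1157]
```

View pics/w5.png

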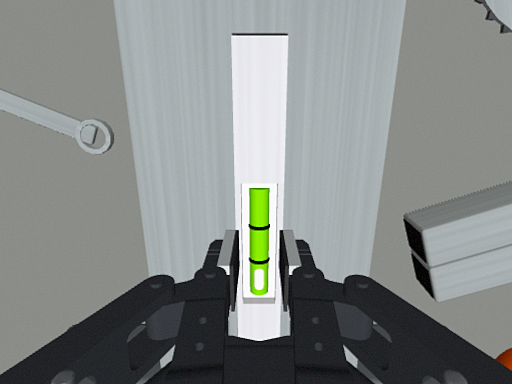

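Emit:
drive_tool(targets=[[0.2,0,0,0,0,0.05,0],[0.4,0,0,0,0,0.1,0],[0.5,0,0,0,0,0.15,0],[0.5,0,0,0,0,0.2,0],[0.5,0,0,0,0,0.22,0],[0.5,0,0,0,0,0.25,0],[0.5,0,0,0,0,0.25,0],[0.5,0,0,0,0,0.25,0]])

```text
time_s: 7.65
ee_pos: [0.579, -0.0595, 0.1132]
eef_rot: [[0.999, 0.054, 0.0], [0.054, -0.999, -0.007], [0.0, 0.007, -1.0]]
contact_force: [0.0, -0.5, -3.5]
opening: 0.0206
```

```bash
python3 - <<'E'
from h import *
im=arm.read_camera('wrist')[:,:,::-1];crop(im,200,150,320,320,3,'pics/w6.png')
delta([.578,-.057,.115],3.0)
E
```

```text
t 7.7 rot [ 0.39 -0.    0.07] shift [-0.09 -0.26 -0.18] F [ 0.17  0.67 -2.53] open 0.0209 q6 -0.268 pos [ 0.579  -0.0595  0.1132]
```

View pics/w6.png

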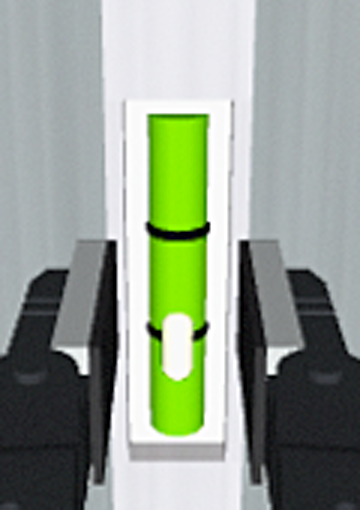

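Emit:
drive_tool(targets=[[0.1,0,0,0,0,0.03,0],[0.1,0,0,0,0,0.06,0],[0.1,0,0,0,0,0.09,0],[0.1,0,0,0,0,0.11,0],[0.1,0,0,0,0,0.11,0],[0.1,0,0,0,0,0.11,0],[0.1,0,0,0,0,0.11,0],[0.1,0,0,0,0,0.11,0]])

```text
time_s: 8.5
ee_pos: [0.5791, -0.0596, 0.1126]
eef_rot: [[0.999, 0.054, 0.001], [0.054, -0.999, -0.005], [0.0, 0.005, -1.0]]
contact_force: [-2.5, 0.2, 5.9]
opening: 0.021
```

```bash
python3 - <<'E'
from h import *
im=arm.read_camera('wrist')[:,:,::-1];crop(im,200,150,320,320,3,'pics/w7.png')
delta([.578,-.057,.115],3.0)
E
```

```text
t 8.55 rot [ 0.31 -0.03  0.08] shift [-0.1  -0.27 -0.23] F [-1.48  0.96  5.06] open 0.0209 q6 -0.27 pos [ 0.5791 -0.0596  0.1127]
```

View pics/w7.png

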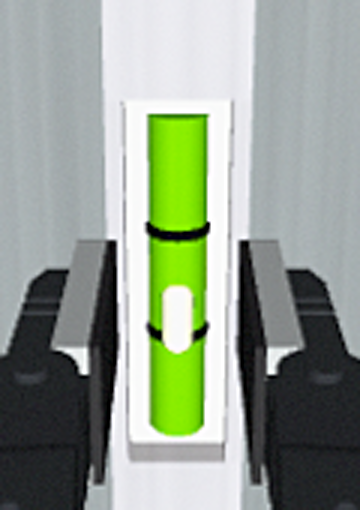

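Resting on the shelf with about 8 N of bearing. Opening the fingers.

Emit:
drive_tool(targets=[[0,0,0,0,0,0,0.35],[0,0,0,0,0,0,0.5],[0,0,0,0,0,0,0.7],[0,0,0,0,0,0,1],[0,0,0,0,0,0,1],[0,0,0,0,0,0,1],[0,0,0,0,0,0,1],[0,0,0,0,0,0,1]])

```text
time_s: 9.35
ee_pos: [0.579, -0.0596, 0.1121]
eef_rot: [[0.999, 0.054, 0.0], [0.054, -0.999, -0.005], [0.0, 0.005, -1.0]]
contact_force: [0.5, -1.0, -0.8]
opening: 0.0853
```

```bash
python3 - <<'E'
from h import *
im=arm.read_camera('wrist')[:,:,::-1];cv2.imwrite('pics/w8.png',im)
delta([.578,-.057,.115],3.0)
E
```

```text
t 9.4 rot [ 0.3  -0.    0.07] shift [-0.09 -0.26 -0.29] F [ 0.68 -0.19 -0.23] open 0.0854 q6 -0.27 pos [ 0.579  -0.0596  0.1121]
```

View pics/w8.png

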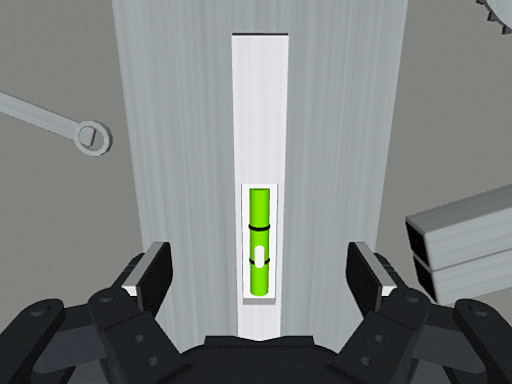

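```bash
cat > bub.py <<'E'
from h import *
def read(n=3,save=None):
    """vial axis found from green pixels; profile along it; returns bubble offset mm, + toward outer end (+y world)"""
    out=[]
    for k in range(n):
        i=arm.camera_info('wrist');im=arm.read_camera('wrist').astype(int)
        g=((im[...,1]>130)&(im[...,1]-im[...,0]>50)&(im[...,1]-im[...,2]>80)).astype(np.uint8)
        nl,lab,st,ce=cv2.connectedComponentsWithStats(cv2.morphologyEx(g,cv2.MORPH_CLOSE,np.ones((13,13),np.uint8)))
        j=1+np.argmax(st[1:,4]);ys,xs=np.nonzero((lab==j)&(g>0))
        P=np.array([p2w(i,x,y,.134) for x,y in zip(xs,ys)])
        m=P.mean(0);vx,vy,_,_=cv2.fitLine(P[:,:2].astype(np.float32),cv2.DIST_L2,0,.01,.01).ravel()
        d=np.array([vx,vy,0])*(1 if vy>0 else -1)
        c=(P-m)@d; s=np.arange(c.min()-.001,c.max()+.001,.00025)
        # lateral middle
        nrm=np.array([-d[1],d[0],0]);l=(P-m)@nrm;m=m+nrm*(l.min()+l.max())/2
        prof=[]
        for t in s:
            vals=[]
            for w in (-.001,-.0005,0,.0005,.001):
                u=w2p(i,m+d*t+nrm*w).astype(np.float32)
                vals.append(cv2.getRectSubPix(im.astype(np.float32)[...,:],(1,1),(float(u[0]),float(u[1])))[0,0])
            prof.append(np.mean(vals,0))
        prof=np.array(prof);red=prof[:,0];gr=prof[:,1]
        # bubble: red and blue high inside the tube
        w=(prof[:,2]>130)&(s>c.min()+.002)&(s<c.max()-.002)
        b=s[w]
        # black lines at lateral offset on both sides (bubble is narrower than tube)
        dark=[]
        for t in s:
            v=[]
            for ww in (-.0045,-.004,.004,.0045):
                u=w2p(i,m+d*t+nrm*ww);v.append(cv2.getRectSubPix(im.astype(np.float32),(1,1),(float(u[0]),float(u[1])))[0,0][1])
            dark.append(np.mean(v))
        dark=np.array(dark);dm=np.clip(110-dark,0,None)*((s>c.min()+.008)&(s<c.max()-.008))
        mid=(c.min()+c.max())/2
        lo=s<mid;A=(dm*s)[lo].sum()/max(dm[lo].sum(),1e-9);B=(dm*s)[~lo].sum()/max(dm[~lo].sum(),1e-9)
        out.append([ (b.min()+b.max())/2*1e3-(A+B)*500,(b.max()-b.min())*1e3,(B-A)*1e3,(c.max()-c.min())*1e3,(mid-(A+B)/2)*1e3])
    out=np.array(out);print('bubble mm,len,linesep,tubelen,midcheck',out.round(2).tolist(),'mean',out[:,0].mean().round(2))
    if save:
        cx,cy=int(xs.mean()),int(ys.mean());crop(im.astype(np.uint8)[:,:,::-1],max(cx-60,0),max(cy-80,0),cx+60,cy+80,4,save)
    return out[:,0].mean()
E
python3 - <<'E'
from bub import *
read(2,'pics/b1.png')
delta([.570,.107,.20],40)
E
```

```text
bubble mm,len,linesep,tubelen,midcheck [[-7.01, 12.75, 19.42, 60.89, -0.43], [-6.99, 12.75, 19.44, 60.87, -0.43]] mean -7.0
t 9.5 rot [  0.28   0.09 -36.93] shift [-1.000e-02 -1.664e+01 -8.870e+00] F [ 0.88  0.06 -0.7 ] open 0.0854 q6 -0.27 pos [ 0.579  -0.0596  0.1121]
```

View pics/b1.png

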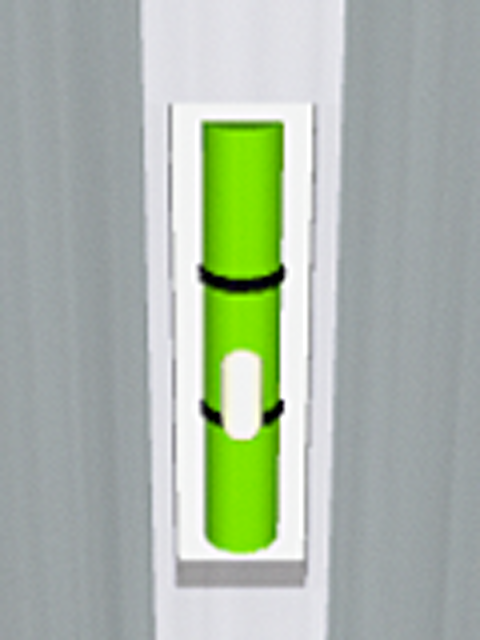

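Emit:
drive_tool(targets=[[0.3,0,0,0,0,-2,1],[0.3,0,0,0,0,-5,1],[0.3,0,-5,0,-1,-8.5,1],[0.3,0,-13,0,-4,-10,1],[0.3,0,-21,0,-8,-10,1],[0.3,0,-29,0,-12,-10,1],[0.3,0,-37,0,-15,-10,1],[0.3,0,-42,0,-16.6,-9.8,1]])

```text
time_s: 10.3
ee_pos: [0.5698, 0.1093, 0.2096]
eef_rot: [[0.702, 0.713, -0.001], [0.713, -0.702, 0.001], [-0.0, -0.001, -1.0]]
contact_force: [-0.2, -0.3, -0.2]
opening: 0.0855
```

Emit:
drive_tool(targets=[[0,0,0,0,0,0,1],[0,0,0,0,0,0,1],[0,0,0,0,0,0,1],[0,0,0,0,0,0,1],[0,0,0,0,0,0,1],[0,0,0,0,0,0,1],[0,0,0,0,0,0,1],[0,0,0,0,0,0,1]])

```text
time_s: 11.1
ee_pos: [0.5701, 0.1065, 0.2093]
eef_rot: [[0.706, 0.708, -0.002], [0.708, -0.706, -0.0], [-0.002, -0.001, -1.0]]
contact_force: [0.6, 0.1, -0.0]
opening: 0.0851
```

```bash
python3 - <<'E'
from h import *
np.save('w9.npy',arm.camera_info('wrist'))
cv2.imwrite('pics/w9.png',arm.read_camera('wrist')[:,:,::-1])
delta([.570,.107,.127],45)
i=np.load('w9.npy',allow_pickle=True).item()
for p in ([.570,.107,.148],[.570,.107,.122]):print(w2p(i,p))
E
```

```text
t 11.15 rot [-0.05  0.09  0.06] shift [ 0.03 -0.03  8.23] F [-1.07  0.07  0.47] open 0.0854 q6 -0.721 pos [0.5701 0.1066 0.2093]
[258.22523198 197.53469845]
[258.34648659 187.73445922]
```

View pics/w9.png

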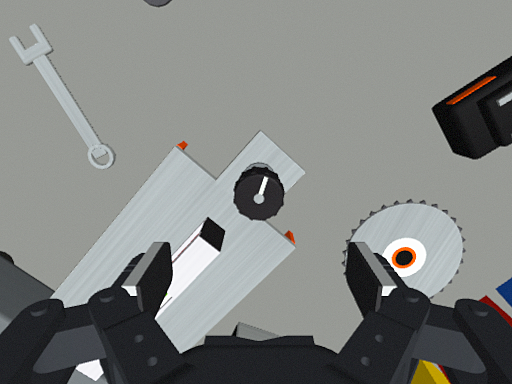

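Emit:
drive_tool(targets=[[0,0,0,0,0,2,1],[0,0,0,0,0,4.5,1],[0,0,0,0,0,6.5,1],[0,0,0,0,0,7.7,1],[0,0,0,0,0,8.2,1],[0,0,0,0,0,8.2,1],[0,0,0,0,0,8.2,0.6],[0,0,0,0,0,8.2,0.3]])

```text
time_s: 11.95
ee_pos: [0.5708, 0.1067, 0.1283]
eef_rot: [[0.706, 0.708, 0.0], [0.708, -0.706, -0.0], [0.0, 0.001, -1.0]]
contact_force: [-0.1, -0.3, 0.4]
opening: 0.0589
```

Emit:
drive_tool(targets=[[0,0,0,0,0,0,0.3],[0,0,0,0,0,0,0.3],[0,0,0,0,0,0,0.3],[0,0,0,0,0,0,0.3],[0,0,0,0,0,0,0.3],[0,0,0,0,0,0,0.3],[0,0,0,0,0,0,0.3],[0,0,0,0,0,0,0.3]])

```text
time_s: 12.75
ee_pos: [0.571, 0.1064, 0.1298]
eef_rot: [[0.706, 0.708, 0.002], [0.708, -0.706, -0.001], [0.001, 0.002, -1.0]]
contact_force: [-1.1, -0.2, 9.3]
opening: 0.0256
```

```bash
python3 - <<'E'
from h import *
cv2.imwrite('pics/w10.png',arm.read_camera('wrist')[:,:,::-1])
delta([.570,.107,.127],-33)
E
```

```text
t 12.8 rot [ 7.000e-02 -1.000e-01  7.808e+01] shift [-0.02 -0.12  0.27] F [-2.38 -1.62  9.55] open 0.0255 q6 -0.721 pos [0.571  0.1063 0.1297]
```

View pics/w10.png

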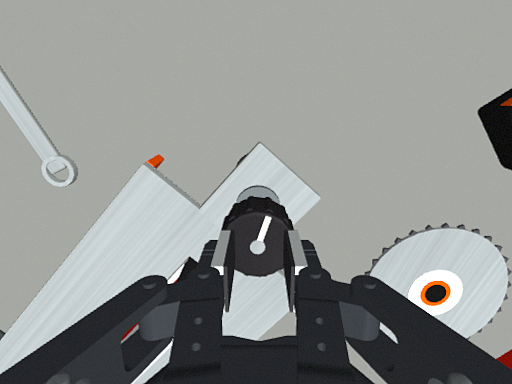

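Emit:
drive_tool(targets=[[0,0,0,0,0,0,0.2],[0,0,0,0,0,0,0],[0,0,0,0,0,0,0],[0,0,0,0,0,0,0],[0,0,0,0,0,0,0],[0,0,0,0,0,0,0],[0,0,0,0,0,0,0],[0,0,0,0,0,0,0]])

```text
time_s: 13.6
ee_pos: [0.5715, 0.1064, 0.1299]
eef_rot: [[0.706, 0.708, 0.003], [0.708, -0.706, -0.001], [0.001, 0.003, -1.0]]
contact_force: [-0.4, -0.7, 10.1]
opening: -0.0001
```

```bash
python3 - <<'E'
from h import *
cv2.imwrite('pics/w11.png',arm.read_camera('wrist')[:,:,::-1])
delta([.570,.107,.127],-33)
E
```

```text
t 13.65 rot [ 7.000e-02 -1.700e-01  7.808e+01] shift [-0.06 -0.15  0.29] F [-1.09 -1.16  9.09] open -0.0001 q6 -0.721 pos [0.5715 0.1064 0.1299]
```

View pics/w11.png

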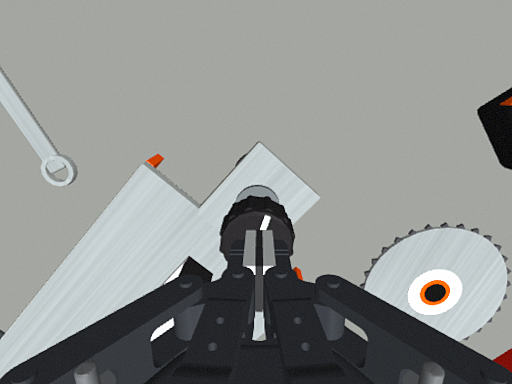

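```bash
python3 - <<'E'
from h import *
i=arm.camera_info('wrist');o=arm.get_obs();T=i['world_from_camera'];print(T[:3,3])
for z in (.148,.135,.122):print(z,w2p(i,[.570,.107,z]),'px seen centre (258,247)->',p2w(i,258,247,z))
for z in (.0,.008,-.008,-.011):print('tool z',z,w2p(i,o['ee_pos']+o['eef_rot']@[0,0,z]))
im=arm.read_camera('side')[:,:,::-1];cv2.imwrite('pics/s11.png',im);crop(im,170,120,330,270,4,'pics/s11c.png')
E
```

```text
[0.51695292 0.16164923 0.29038264]
0.148 [256.07780152 244.69298589] px seen centre (258,247)-> [0.5716848 0.1067578 0.148    ]
0.135 [256.25655857 233.76351989] px seen centre (258,247)-> [0.576682   0.10174604 0.135     ]
0.122 [256.41115169 224.31147189] px seen centre (258,247)-> [0.5816792  0.09673427 0.122     ]
tool z 0.0 [257.34971226 232.1809595 ]
tool z 0.008 [257.41839949 226.47754594]
tool z -0.008 [257.27480631 238.40074099]
tool z -0.011 [257.24493798 240.880845  ]
```

View pics/s11c.png

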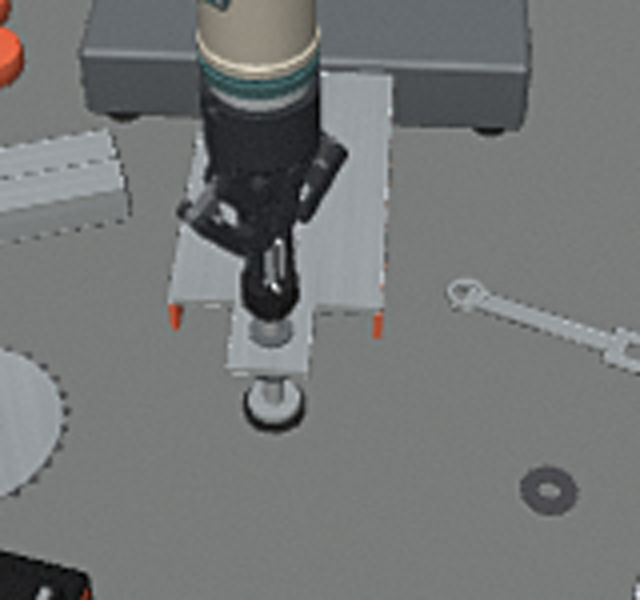

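```bash
python3 - <<'E'
from h import *
a=cv2.imread('pics/w10.png');b=cv2.imread('pics/w11.png')
c=np.hstack([a[170:350,200:320],b[170:350,200:320]]);c=cv2.convertScaleAbs(c,alpha=1.5,beta=20)
cv2.imwrite('pics/z10.png',cv2.resize(c,None,fx=3.2,fy=3.2,interpolation=cv2.INTER_CUBIC))
print(arm.get_obs())
E
```

```text
{'time_s': 13.7, 'joint_positions': array([ 6.50859894e-02,  3.41038228e-01,  1.62459495e+00, -1.11175932e-03,
        1.17315336e+00, -7.21279192e-01]), 'joint_velocities': array([-1.12969018e-03,  1.30355290e-03,  1.44651468e-03,  8.33700808e-05,
        4.71514877e-04,  9.94651759e-05]), 'effort': array([ 4.14441107e-01, -3.80627704e+01, -1.97715926e+01,  2.79302811e-01,
       -4.30893051e-01,  5.71144901e-04]), 'ee_pos': array([0.57144342, 0.10639982, 0.12990388]), 'eef_rot': array([[ 7.06116848e-01,  7.08089526e-01,  2.86706171e-03],
       [ 7.08093887e-01, -7.06117795e-01, -8.40320963e-04],
       [ 1.42946082e-03,  2.62351366e-03, -9.99995537e-01]]), 'contact_force': array([-1.55611548, -1.57893558,  9.80231312]), 'ft_torque': array([-0.11214661,  0.22082646,  0.01370037]), 'opening': -3.928054993924695e-05}
```

View pics/z10.png

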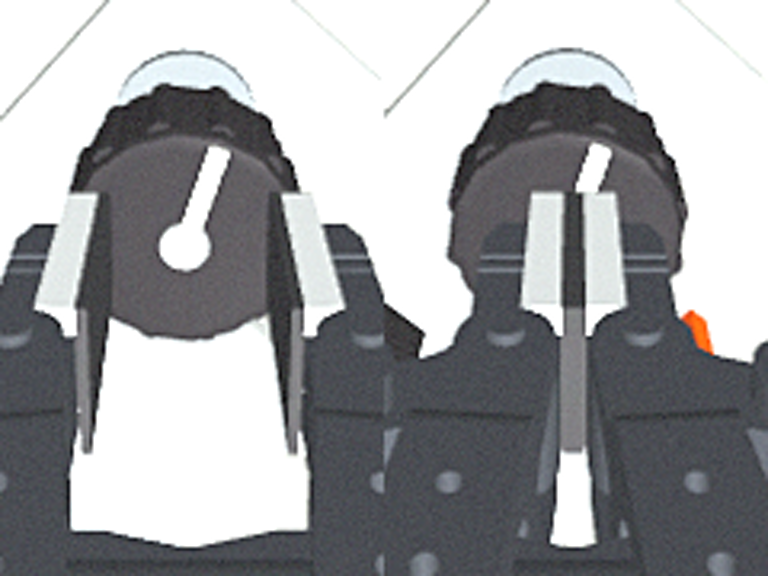

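```bash
python3 - <<'E'
from h import *
i=arm.camera_info('wrist');o=arm.get_obs();R=o['eef_rot']
for z in (.011,0,-.008,-.016,-.024):
    print(z,[w2p(i,o['ee_pos']+R@[x,y,z]).round(0).tolist() for x in (0,.012) for y in (-.011,.011)])
si=arm.camera_info('side')
for z in (.119,.130,.148,.16):print(z,((w2p(si,[.5714,.1064-.005,z])-[170,120])*4).round(0))
E
```

```text
0.011 [[257.0, 208.0], [257.0, 240.0], [277.0, 208.0], [276.0, 240.0]]
0 [[257.0, 215.0], [257.0, 249.0], [278.0, 215.0], [277.0, 249.0]]
-0.008 [[257.0, 220.0], [257.0, 256.0], [279.0, 220.0], [278.0, 256.0]]
-0.016 [[257.0, 226.0], [257.0, 263.0], [280.0, 226.0], [279.0, 263.0]]
-0.024 [[257.0, 233.0], [257.0, 271.0], [281.0, 233.0], [280.0, 271.0]]
0.119 [268. 295.]
0.13 [267. 284.]
0.148 [266. 267.]
0.16 [266. 255.]
```

The fingers shut completely on top of the knob, pushing with about 9 N. The picture puts the real fingertips about 18 mm short of the reported TCP, which is higher than stated. So I'll back off, open, and descend deeper.

Emit:
drive_tool(targets=[[0,0,0,0,0,-1.5,0],[0,0,0,0,0,-3.5,0],[0,0,0,0,0,-3.5,0],[0,0,0,0,0,-3.5,0],[0,0,0,0,0,-3.5,0],[0,0,0,0,0,-3.5,0],[0,0,0,0,0,-3.5,0],[0,0,0,0,0,-3.5,0]])

```text
time_s: 14.5
ee_pos: [0.5697, 0.1066, 0.1617]
eef_rot: [[0.706, 0.708, -0.003], [0.708, -0.706, -0.001], [-0.002, -0.002, -1.0]]
contact_force: [0.1, -0.4, 0.2]
opening: -0.0004
```

```bash
python3 - <<'E'
from h import *
i=arm.camera_info('wrist')
im=arm.read_camera('wrist')[:,:,::-1];cv2.imwrite('pics/w12.png',im);
im2=arm.read_camera('side')[:,:,::-1];crop(im2,170,120,330,270,4,'pics/s12c.png')
delta([.570,.107,.110],45);o=arm.get_obs();R=o['eef_rot']
for z in (.011,0,-.016,-.024,-.046,-.06,-.075):
    print(z,[w2p(i,o['ee_pos']+R@[0,y,z]).round(0).tolist() for y in (-.0425,-.038,-.011,.011)])
E
```

```text
t 14.6 rot [-0.07  0.11  0.07] shift [ 0.04 -0.01  5.19] F [ 0.07 -0.21  0.32] open -0.0 q6 -0.721 pos [0.5699 0.1066 0.162 ]
0.011 [[258.0, 158.0], [258.0, 165.0], [258.0, 208.0], [258.0, 241.0]]
0 [[258.0, 162.0], [258.0, 170.0], [258.0, 215.0], [258.0, 249.0]]
-0.016 [[257.0, 168.0], [257.0, 177.0], [257.0, 227.0], [257.0, 264.0]]
-0.024 [[257.0, 172.0], [257.0, 182.0], [257.0, 234.0], [257.0, 272.0]]
-0.046 [[257.0, 186.0], [257.0, 197.0], [257.0, 256.0], [257.0, 299.0]]
-0.06 [[257.0, 198.0], [257.0, 209.0], [257.0, 275.0], [257.0, 322.0]]
-0.075 [[256.0, 214.0], [256.0, 227.0], [256.0, 300.0], [256.0, 352.0]]
```

View pics/w12.png

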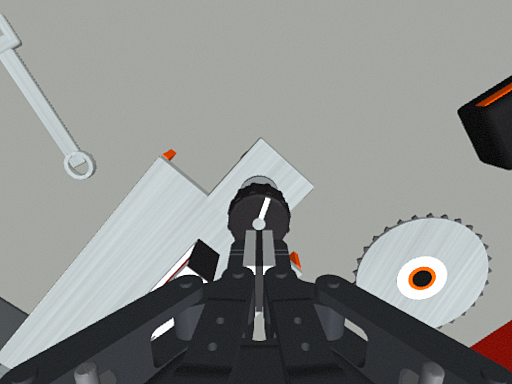

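View pics/s12c.png

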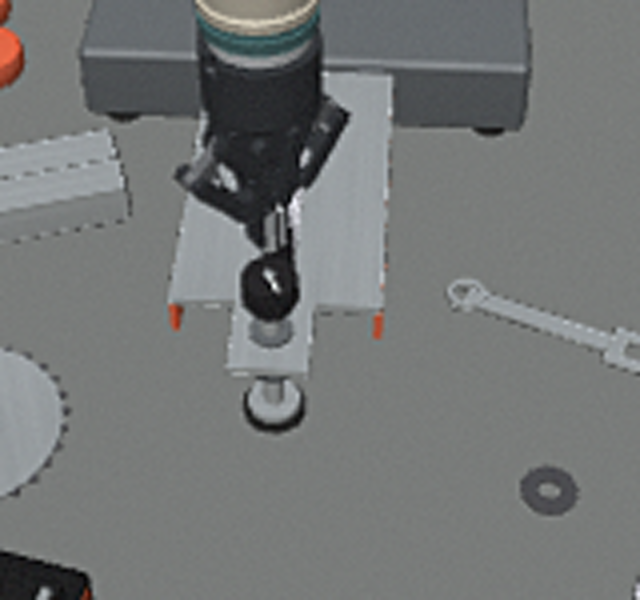

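Emit:
drive_tool(targets=[[0,0,0,0,0,0,1],[0,0,0,0,0,0,1],[0,0,0,0,0,0,1],[0,0,0,0,0,0,1],[0,0,0,0,0,0.5,1],[0,0,0,0,0,1.5,1],[0,0,0,0,0,2.7,1],[0,0,0,0,0,3.4,1]])

```text
time_s: 15.4
ee_pos: [0.5688, 0.1066, 0.1263]
eef_rot: [[0.706, 0.708, -0.005], [0.708, -0.706, -0.001], [-0.004, -0.003, -1.0]]
contact_force: [-1.1, -0.0, -0.0]
opening: 0.0855
```

Emit:
drive_tool(targets=[[0,0,0,0,0,0.6,1],[0,0,0,0,0,1.2,1],[0,0,0,0,0,1.8,1],[0,0,0,0,0,2.3,1],[0,0,0,0,0,2.4,0.8],[0,0,0,0,0,2.4,0.65],[0,0,0,0,0,2.4,0.55],[0,0,0,0,0,2.4,0.55]])

```text
time_s: 16.2
ee_pos: [0.5702, 0.1066, 0.1046]
eef_rot: [[0.706, 0.708, -0.001], [0.708, -0.706, -0.0], [-0.001, -0.0, -1.0]]
contact_force: [-0.7, 0.4, -0.4]
opening: 0.0471
```

```bash
python3 - <<'E'
from h import *
im=arm.read_camera('wrist')[:,:,::-1];cv2.imwrite('pics/w13.png',im);
im2=arm.read_camera('side')[:,:,::-1];crop(im2,170,120,330,270,4,'pics/s13c.png')
delta([.570,.107,.104],45)
E
```

```text
t 16.3 rot [-0.03  0.06  0.07] shift [ 0.02 -0.03  0.06] F [0.17 0.24 0.29] open 0.0472 q6 -0.721 pos [0.5701 0.1067 0.1046]
```

View pics/w13.png

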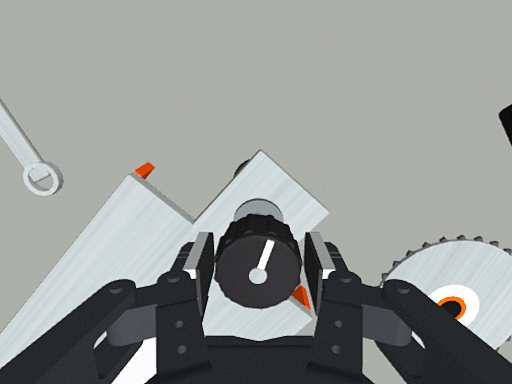

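View pics/s13c.png

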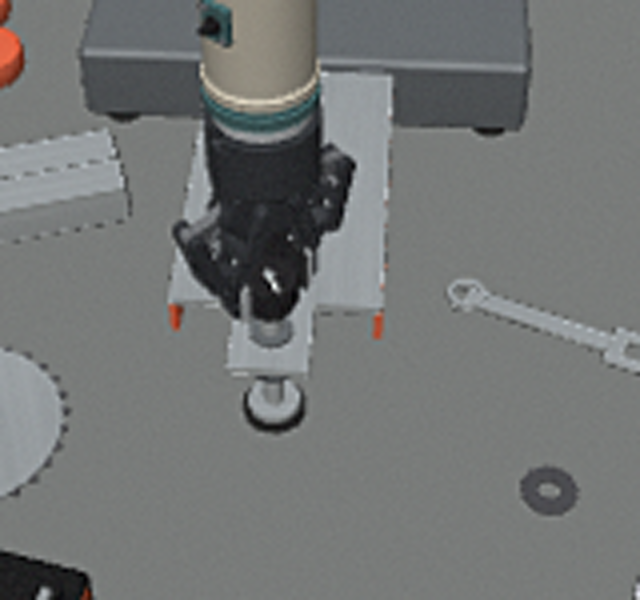

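Knob sits between the pads now, (258,270) against pads at 210 and 308. Closing and turning.

Emit:
drive_tool(targets=[[0,0,0,0,0,0,0.3],[0,0,0,0,0,0,0],[0,0,0,0,0,0,0],[0,0,0,0,0,0,0],[0,0,3,0,0,0,0],[0,0,8,0,0,0,0],[0,0,14,0,0,0,0],[0,0,20,0,0,0,0]])

```text
time_s: 17.1
ee_pos: [0.5701, 0.1066, 0.1049]
eef_rot: [[0.907, 0.42, -0.001], [0.42, -0.907, -0.001], [-0.001, 0.0, -1.0]]
contact_force: [-0.9, -0.5, 5.2]
opening: 0.0382
```

```bash
python3 - <<'E'
from h import *
im=arm.read_camera('wrist')[:,:,::-1];cv2.imwrite('pics/w14.png',im);
delta([.570,.107,.104],-35);print(arm.get_obs()['ft_torque'])
E
```

```text
t 17.15 rot [4.000e-02 6.000e-02 5.966e+01] shift [ 0.01 -0.04  0.09] F [-2.07 -1.05  5.35] open 0.0384 q6 -0.365 pos [0.5701 0.1066 0.1049]
[-0.17468003  0.31753874 -0.02792236]
```

View pics/w14.png

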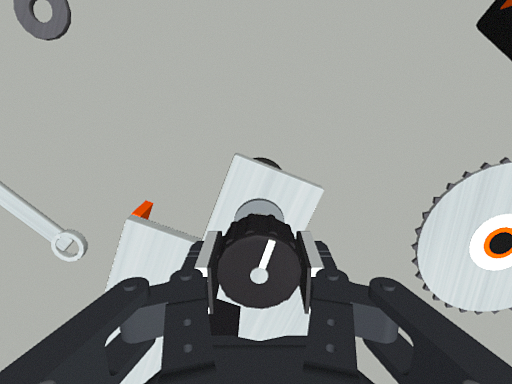

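Emit:
drive_tool(targets=[[0,0,8,0,0,0,0],[0,0,16,0,0,0,0],[0,0,24,0,0,0,0],[0,0,32,0,0,0,0],[0,0,40,0,0,0,0],[0,0,48,0,0,0,0],[0,0,55,0,0,0,0],[0,0,60,0,0,0,0]])

```text
time_s: 17.95
ee_pos: [0.5712, 0.1065, 0.1049]
eef_rot: [[0.818, -0.575, 0.001], [-0.575, -0.818, -0.001], [0.001, -0.0, -1.0]]
contact_force: [1.5, -0.6, 3.8]
opening: 0.0381
```

Emit:
drive_tool(targets=[[0,0,0,0,0,0,0],[0,0,0,0,0,0,0.4],[0,0,0,0,0,0,0.6],[0,0,0,0,0,0,0.65],[0,0,0,0,0,0,0.65],[0,0,0,0,0,0,0.65],[0,0,-8,0,0,0,0.65],[0,0,-16,0,0,0,0.65]])

```text
time_s: 18.75
ee_pos: [0.5696, 0.1067, 0.104]
eef_rot: [[0.948, -0.319, -0.002], [-0.319, -0.948, -0.0], [-0.002, 0.001, -1.0]]
contact_force: [-0.4, 0.3, 0.2]
opening: 0.0554
```

```bash
python3 - <<'E'
from h import *
im=arm.read_camera('wrist')[:,:,::-1];cv2.imwrite('pics/w15.png',im);
delta([.570,.107,.104],30);print(arm.get_obs()['ft_torque'])
E
```

```text
t 18.8 rot [ 1.000e-02  1.400e-01 -4.838e+01] shift [ 0.02 -0.04  0.  ] F [-0.59 -0.13  0.8 ] open 0.0554 q6 0.386 pos [0.5696 0.1067 0.104 ]
[ 0.00316182  0.0239997  -0.04180359]
```

View pics/w15.png

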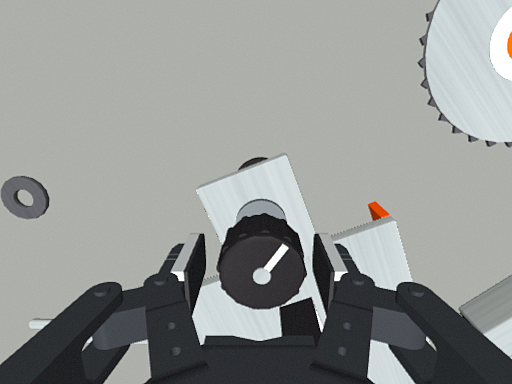

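Emit:
drive_tool(targets=[[0,0,-8,0,0,0,0.65],[0,0,-16,0,0,0,0.65],[0,0,-24,0,0,0,0.65],[0,0,-32,0,0,0,0.65],[0,0,-40,0,0,0,0.65],[0,0,-48,0,0,0,0.65],[0,0,-48,0,0,0,0.3],[0,0,-48,0,0,0,0]])

```text
time_s: 19.6
ee_pos: [0.5699, 0.1068, 0.1045]
eef_rot: [[0.876, 0.483, -0.002], [0.483, -0.876, -0.0], [-0.002, -0.001, -1.0]]
contact_force: [-0.4, -0.1, 2.5]
opening: 0.0381
```

Emit:
drive_tool(targets=[[0,0,0,0,0,0,0],[0,0,0,0,0,0,0],[0,0,7,0,0,0,0],[0,0,15,0,0,0,0],[0,0,23,0,0,0,0],[0,0,31,0,0,0,0],[0,0,39,0,0,0,0],[0,0,47,0,0,0,0]])

```text
time_s: 20.4
ee_pos: [0.571, 0.1069, 0.1045]
eef_rot: [[0.949, -0.314, 0.001], [-0.314, -0.949, -0.0], [0.001, -0.0, -1.0]]
contact_force: [2.0, 0.4, 2.6]
opening: 0.0381
```

```bash
python3 - <<'E'
from h import *
delta([.570,.107,.104],-20);print(arm.get_obs()['ft_torque'])
E
```

```text
t 20.4 rot [-0.01 -0.03  1.68] shift [-0.1   0.02  0.05] F [2.01 0.38 2.55] open 0.0381 q6 0.385 pos [0.571  0.1069 0.1045]
[ 0.19334107 -0.0751977   0.08408714]
```

Emit:
drive_tool(targets=[[0,0,0,0,0,0,0],[0,0,0,0,0,0,0.5],[0,0,0,0,0,0,0.7],[0,0,0,0,0,0,0.7],[0,0,0,0,0,0,0.7],[0,0,0,0,0,-2,0.7],[0,0,0,0,0,-5,0.7],[0,0,0,0,0,-7,0.7]])

```text
time_s: 21.2
ee_pos: [0.5705, 0.1067, 0.1758]
eef_rot: [[0.952, -0.307, -0.0], [-0.307, -0.952, -0.0], [-0.0, 0.001, -1.0]]
contact_force: [0.0, -0.5, -1.1]
opening: 0.0595
```

Emit:
drive_tool(targets=[[0,0,-4,1,2.5,-0.5,0.7],[0,0,-8,2.5,6.5,-0.5,0.7],[0,0,-12,4,10.5,-0.5,0.7],[0,0,-16,5.5,14.5,-0.5,0.7],[0,0,-20,7,18.5,0,0.7],[0,0,-21,7.7,20.3,0,0.7],[0,0,-21,7.7,20.3,0,0.7],[0,0,-21,7.7,20.3,0,0.7]])

```text
time_s: 22.0
ee_pos: [0.5805, -0.11, 0.1742]
eef_rot: [[0.999, 0.052, -0.002], [0.052, -0.999, 0.001], [-0.002, -0.001, -1.0]]
contact_force: [-0.3, -0.3, 0.5]
opening: 0.0597
```

```bash
python3 - <<'E'
from bub import *
delta([.578,-.11,.17],3)
cv2.imwrite('pics/w16.png',arm.read_camera('wrist')[:,:,::-1])
read(3,'pics/b2.png')
E
```

```text
t 22.0 rot [-0.04  0.13  0.  ] shift [-0.25 -0.01  0.42] F [-0.3  -0.3   0.49] open 0.0597 q6 -0.357 pos [ 0.5805 -0.11    0.1742]
bubble mm,len,linesep,tubelen,midcheck [[0.47, 12.75, 19.53, 60.12, -0.09], [0.43, 13.0, 19.67, 60.26, -0.44], [0.56, 13.0, 19.59, 60.28, -0.31]] mean 0.49
```

View pics/w16.png

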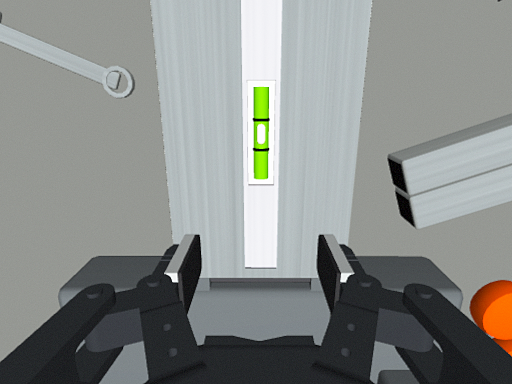

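View pics/b2.png

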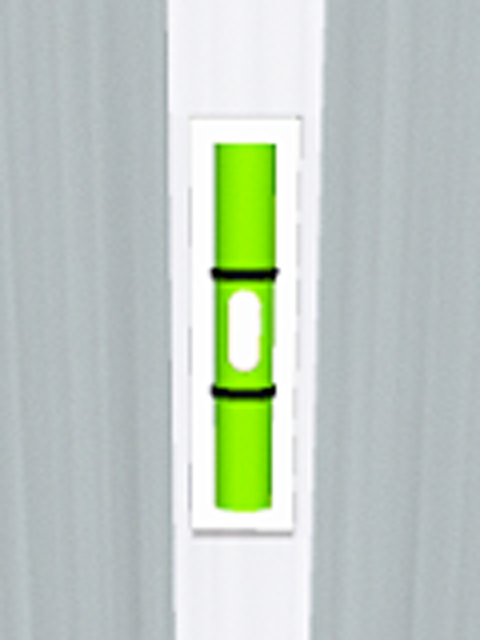

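Bubble settled at about +0.5 mm (lines at rows 273 and 392 in the crop, bubble 290–371), with nothing touching the level. I'll shut the fingers and press about 45 mm hingeward of the vial, so the wrist camera can still see the bubble.

Emit:
drive_tool(targets=[[0,0,0,0.1,-0.5,0.3,0.3],[0,0,0,0.1,-0.5,0.8,0],[0,0,0,0.1,-0.5,1.4,0],[0,0,0,0.1,-0.5,2,0],[0,0,0,0.1,-0.5,2,0],[0,0,0,0.1,-0.5,2,0],[0,0,0,0.1,-0.5,2,0],[0,0,0,0.1,-0.5,2,0]])

```text
time_s: 23.0
ee_pos: [0.5817, -0.1053, 0.1546]
eef_rot: [[0.999, 0.053, -0.001], [0.053, -0.999, -0.001], [-0.001, 0.001, -1.0]]
contact_force: [0.1, -0.3, 0.4]
opening: -0.0002
```

```bash
python3 - <<'E'
from bub import *
delta([.5814,-.1045,.12],3)
cv2.imwrite('pics/w17.png',arm.read_camera('wrist')[:,:,::-1])
read(2)
E
```

```text
t 23.0 rot [0.03 0.07 0.06] shift [-0.02 -0.08  3.46] F [ 0.15 -0.34  0.44] open -0.0002 q6 -0.349 pos [ 0.5817 -0.1053  0.1546]
bubble mm,len,linesep,tubelen,midcheck [[0.39, 13.0, 19.58, 60.15, -0.03], [0.37, 13.25, 19.54, 60.81, -0.35]] mean 0.38
```

View pics/w17.png

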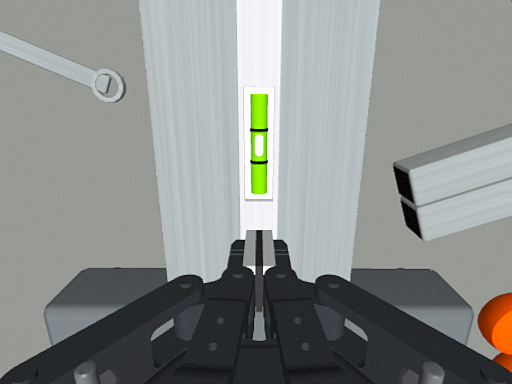

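Emit:
drive_tool(targets=[[0,0,0,0,0,0.3,0],[0,0,0,0,0,0.6,0],[0,0,0,0,0,0.9,0],[0,0,0,0,0,1.2,0],[0,0,0,0,0,1.4,0],[0,0,0,0,0,1.6,0],[0,0,0,0,0,1.6,0],[0,0,0,0,0,1.6,0]])

```text
time_s: 23.95
ee_pos: [0.5815, -0.1052, 0.1383]
eef_rot: [[0.999, 0.054, -0.002], [0.054, -0.999, -0.0], [-0.002, 0.0, -1.0]]
contact_force: [-0.4, -0.1, 0.6]
opening: 0.0001
```

Emit:
drive_tool(targets=[[0,0,0,0,0,0.3,0],[0,0,0,0,0,0.6,0],[0,0,0,0,0,0.9,0],[0,0,0,0,0,1.2,0],[0,0,0,0,0,1.5,0],[0,0,0,0,0,1.7,0],[0,0,0,0,0,1.7,0],[0,0,0,0,0,1.7,0]])

```text
time_s: 24.75
ee_pos: [0.5814, -0.1052, 0.1213]
eef_rot: [[0.999, 0.054, -0.002], [0.054, -0.999, -0.0], [-0.002, 0.0, -1.0]]
contact_force: [0.4, 0.6, -0.6]
opening: 0.0
```

Emit:
drive_tool(targets=[[0,0,0,0,0,0.1,0],[0,0,0,0,0,0.2,0],[0,0,0,0,0,0.3,0],[0,0,0,0,0,0.4,0],[0,0,0,0,0,0.5,0],[0,0,0,0,0,0.5,0],[0,0,0,0,0,0.5,0],[0,0,0,0,0,0.5,0]])

```text
time_s: 25.55
ee_pos: [0.5814, -0.1052, 0.1164]
eef_rot: [[0.999, 0.054, -0.002], [0.054, -0.999, -0.0], [-0.002, 0.0, -1.0]]
contact_force: [-0.9, -1.0, 0.3]
opening: 0.0001
```

```bash
python3 - <<'E'
from bub import *
delta([.5814,-.1045,.12],3)
read(3,'pics/b3.png')
E
```

```text
t 25.55 rot [0.02 0.1  0.07] shift [ 0.   -0.07 -0.36] F [-0.9  -0.99  0.28] open 0.0001 q6 -0.349 pos [ 0.5814 -0.1052  0.1164]
bubble mm,len,linesep,tubelen,midcheck [[0.38, 12.75, 19.5, 60.49, -0.25], [0.38, 12.75, 19.5, 60.5, -0.25], [0.37, 12.75, 19.5, 60.5, -0.25]] mean 0.38
```

Emit:
drive_tool(targets=[[0,0,0,0,0,0.05,0],[0,0,0,0,0,0.1,0],[0,0,0,0,0,0.15,0],[0,0,0,0,0,0.2,0],[0,0,0,0,0,0.25,0],[0,0,0,0,0,0.25,0],[0,0,0,0,0,0.25,0],[0,0,0,0,0,0.25,0]])

```text
time_s: 26.5
ee_pos: [0.5816, -0.1052, 0.116]
eef_rot: [[0.999, 0.054, -0.0], [0.054, -0.999, -0.001], [-0.0, 0.001, -1.0]]
contact_force: [-2.6, 1.0, 10.7]
opening: 0.0
```

```bash
python3 - <<'E'
from bub import *
delta([.5814,-.1045,.12],3)
read(2)
E
```

```text
t 26.5 rot [0.06 0.01 0.08] shift [-0.02 -0.07 -0.4 ] F [-2.58  1.02 10.65] open 0.0 q6 -0.349 pos [ 0.5816 -0.1052  0.116 ]
bubble mm,len,linesep,tubelen,midcheck [[0.39, 13.0, 19.46, 60.33, -0.2], [0.39, 13.0, 19.45, 60.33, -0.19]] mean 0.39
```

Pressing at about 10.7 N with the bubble unmoved. I'll hold and check that it's steady.

Emit:
drive_tool(targets=[[0,0,0,0,0,0,0],[0,0,0,0,0,0,0],[0,0,0,0,0,0,0],[0,0,0,0,0,0,0],[0,0,0,0,0,0,0],[0,0,0,0,0,0,0],[0,0,0,0,0,0,0],[0,0,0,0,0,0,0]])

```text
time_s: 27.4
ee_pos: [0.5816, -0.1052, 0.116]
eef_rot: [[0.999, 0.054, -0.0], [0.054, -0.999, -0.001], [-0.0, 0.001, -1.0]]
contact_force: [-3.3, 1.1, 10.6]
opening: -0.0001
```

```bash
python3 - <<'E'
from bub import *
for k in range(4):
    print(arm.get_obs()['contact_force'].round(2)); read(1,'pics/b4.png')
cv2.imwrite('pics/w18.png',arm.read_camera('wrist')[:,:,::-1])
cv2.imwrite('pics/s18.png',arm.read_camera('side')[:,:,::-1])
E
```

```text
[-3.26  1.1  10.63]
bubble mm,len,linesep,tubelen,midcheck [[0.39, 13.0, 19.46, 60.33, -0.2]] mean 0.39
[-2.98  1.87 11.39]
bubble mm,len,linesep,tubelen,midcheck [[0.39, 13.0, 19.45, 60.33, -0.19]] mean 0.39
[-2.77  0.83 11.28]
bubble mm,len,linesep,tubelen,midcheck [[0.39, 13.0, 19.46, 60.33, -0.2]] mean 0.39
[-3.27  1.98 10.54]
bubble mm,len,linesep,tubelen,midcheck [[0.39, 13.0, 19.45, 60.33, -0.19]] mean 0.39
```

View pics/w18.png

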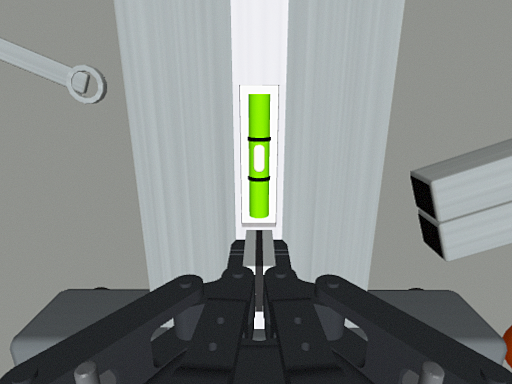

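View pics/s18.png

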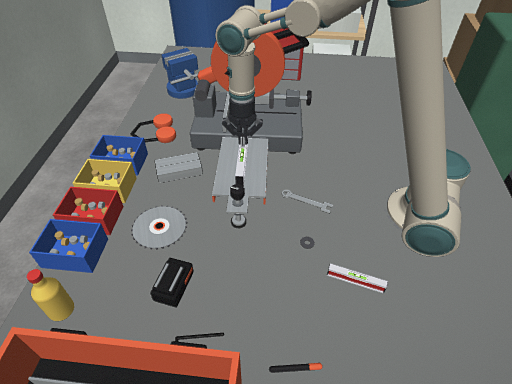

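Bubble centred between the lines (rows 138 and 179, bubble at 158), the press is steady and the bystanders are undisturbed. Handing in.

```bash
python3 -c "
from workcell import arm
print(arm.finish_job())"
```

```text
the job is handed in; nothing more can be done
None
```

The 200 mm level is standing lengthwise on the middle of the shelf with its bubble centred. I handed the job in at about 27.7 s, still pressing down on the level.

- **Levelling:** I turned the knob about 127° clockwise in two grasps, 80° then 47°. The bubble went from −7.0 mm (towards the hinge) to about +0.5 mm, read with nothing touching the level.
- **Pressing:** I pressed with shut fingers on top of the level, about 45 mm towards the hinge from the vial so the camera could still see it. The force held at 10.5 to 11.4 N, with about 3 N sideways. The bubble stayed at +0.39 mm.
- **Bystanders:** in the last side picture they look to be where they started.

**Checks that disagreed:**
- **Fingertips:** they sat about 18 mm behind the reported TCP, not 11 mm ahead of it. My first try at the knob therefore closed on top of it, pressing with about 10 N. I lifted, opened and gripped it 23 mm lower.
- **Cameras:** the top and side cameras differed by about 6 to 8 mm in y, so I used the wrist camera to place things.
- **Grip opening:** it read about 21 mm on the 24 mm level and about 38 mm on the 40 mm knob.

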